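Fit the keyed stop and load the sloping drying rail

ROBOT

A 6-joint arm with a two-finger parallel gripper is mounted at the origin on a cart in front of the work surface, level with it; the furniture and walls round the work are solid. World frame = base frame: x ahead of the robot, y to its left, z up, the work surface at z = 0. Lengths are in m, angles in degrees, forces in N, time in s.
With the tool pointing down it reaches from about 0.3 to 0.75 m from the base axis. Payload 8.5 kg.
Tool frame: the origin (TCP) lies midway between the tips of the shut fingers; the grasp point (between the pads) lies 19 mm behind it (bot.grip_point_offset is the distance from the TCP to the grasp point, in m); z points along the fingers, y is the line along which they close (so a half turn about z gives the same grasp; the last joint's range is limited). The gripper opens to 85 mm and grips with 20 to 120 N. Pads are 22 mm wide; open, the fingers measure 114 mm over their backs; the gripper's body (76 mm by 85 mm) begins 54 mm behind the grasp point. The pads swing forward as they close: fully open they stand 13 mm farther back than shut.
Start: joints at [52.867, 21.807, 74.336, -0, 83.858, -12.336], TCP at [0.231, 0.499, 0.197] pointing down, gripper open.
Joint ranges: [-178.18, 178.18], [-50.72, 133.34], [12.68, 142.11], [-81.47, 261.47], [9.98, 163.14], [-165.26, 165.26]. Speed limits (degrees/s): [136.94, 136.94, 180, 180, 180, 180].

INTERFACE

Orientations are given as a 3x3 rotation matrix whose columns are the frame's x, y, z axes.
In Python, from cell import bot gives the robot as it stands. Calls block until the motion is done:
- bot.move_ptp(position, orientation): joint-space move of the TCP to a pose.
- bot.movel(position, rot=None, rate=0.15, contact_N=None): straight line of the TCP; rot=None keeps the orientation; rate is the mean speed in m/s. With contact_N (N) it stops when the force on the tool has changed by that much, and returns True; else False.
- bot.move_j(angles): joint-space move.
- bot.set_gripper(opening, newtons=None): finger opening in m; newtons is the grip in N (None keeps the last); returns when the fingers have stopped.
- bot.hold(seconds).
- bot.inverse_kinematics(position, orientation): joint angles nearest the present ones, or None.
- bot.grab_frame(name): name is "scene" or "top" or "wrist"; returns (picture, depth): 400x640x3 uint8, red, green, blue; 400x640 float32, m along the optical axis (not along the pixel's ray), 0 where there is no reading.
- bot.camera_params(name): a dict with "K" (3x3 intrinsics, pixels), "R" (3x3) and "t" (3): a world point X has camera coordinates R X + t; the wrist camera has in their place "T_tool_cam" (4x4, takes a point from camera to tool coordinates, whose origin is the TCP and whose axes are the flange's). Camera axes: x right, y down, z forward; pixel columns grow to the right and rows downward; lengths in m; the calibration is good to about 2 mm. A picture is of the moment at which its call begins: read the wrist's pose just before it. camera_params takes no time and is no camera call.
A pose or a line that the arm cannot do raises bot.IKError and nothing moves.
- bot.job_done(): hands the job in; it is judged then, once.
Trained networks look in the newest picture that a camera, given by its name, has taken for a name from the list of things; names that differ only in an ending like _2 or _b are one class to them, and where a whole thing is asked for, a point or a joint stands for the part that bears it (a point fixed in the world has none). Each returns a list of dicts, best first, with "score" (0 to 1); they miss things now and then, are a little off and sometimes report something else, mostly with a low value. They report only what shows in the picture. A call takes as long as a camera call.
- bot.look_for(camera, thing): "at" ([row, column] in pixels, amid what is visible of it).
- bot.place_of(camera, thing): "at" ([row, column] in pixels: a listed point, or the origin of a listed thing).
Readings, each from a call of its own:
- bot.read_t(): time.
- bot.read_qpos(): joint angles.
- bot.read_dq(): joint speeds.
- bot.read_joint_efforts(): joint torques, N m.
- bot.read_eef_pos(): TCP position.
- bot.read_tcp_rot(): TCP orientation.
- bot.read_ft_force(): force on the tool from outside, world axes, zero at the start.
- bot.read_torque(): the same for the moment, N m.
- bot.read_width(): finger opening in m.
- bot.read_finger_force(): force on a finger pad.
Only numpy, scipy, OpenCV 4.12 (cv2) and the standard library are available. Lean on these libraries where they do the work, as an engineer would, in place of code of your own. Each camera call takes 0.05 s, during which the arm holds its last target. There are 200 camera calls.

TASK

Get the drying rail ready and load it. First put the loose stop over the keyed stub at the low end of the sloping rail, turned so that the key fits and it sits fully down. Then hang the roller carrier with the clay pot on the upper stretch of the rail and let go, so that it rolls down to the stop by itself; after that do the same with the carrier with the plaster cup, so that it comes to rest behind the first. The pot and the cup must stay standing in their trays, and leave the other things on the bench where they are.

Things in the scene. Friction and masses are not known exactly. Their poses are not given: they have to be found in the camera images.
- rail_load (a point): loading point on the top of the fixed drying rail: a steel flat bar on edge, 8 mm thick, 28 mm high. y runs down the slope along the bar (0.105 rad below level), x across it, level, away from the robot, z square to its top. Top here 211 mm above the worktop. The bar spans y = -135 (high end, cross bolt) to 268 mm. Upper stretch: carrier's middle at y = -60 to 70 mm
- rail: the rail's stand, fixed; origin on the worktop under the bar, 85 mm down-rail of the loading point. Its two columns (22 mm square, feet 75 x 60 mm) stand under the bar at -123 and 300 mm from the loading point. With the stop fitted, its buffer is 271 mm below the loading point: the first carrier comes to rest with its middle at about 216 mm, the second at 106 mm
- rail_stub (a point): foot of the fixed stub beyond the rail's low end, on the flat shoulder (46 x 46 mm) where the stop must sit. The stub is upright (z up), 20 mm square, 30 mm tall, its top 9 mm tapering to 14 mm. A key rib 6 mm wide on its +y side reaches 16 mm from the axis and 21 mm up. x, y level, y away from the rail
- stop_grip (a point): the loose stop, a grey block 46 x 46 x 42 mm standing on its underside, a grip tab on top; this point is in the tab on the block's axis, 66 mm above the underside. Tab 14 mm thick in x, 36 mm wide in y, 42 to 88 mm up. Black rubber buffer (6 mm) on the -y side. 0.16 kg
- stop_seat (a point): middle of the stop's underside (same axes as stop_grip); lies at rail_stub when fully down. Here opens a socket 22.5 mm square, 34 mm deep, with a keyway 9 mm wide on the +y side only: it goes down on the stub only with its y axis pointing as the stub's, buffer towards the rail
- pot_carrier_grip (a point): pot carrier, a roller carrier standing upright on a tray (84 x 104 mm) that holds a small clay pot. This point: in its grip tab, 226 mm above the tray's underside, over the tray's middle. z up, y along the rail when hung, x across it. The tab is 14 mm thick in x, 40 mm wide in y, 201 to 246 mm up: pinch it along x. Below it, 167 to 201 mm up, a fork 33 mm wide, 110 mm long. 0.35 to 0.6 kg in all
- pot_carrier_run (a point): pot carrier: point 158 mm above the tray's underside, midway between its two grooved rollers (one behind the other in y), where the rail's top lies once it hangs on the rail. The grooves find the bar from up to 5 mm aside; the rims reach 7 mm lower than this point. Same axes as the grip
- pot_carrier: pot carrier as a whole, origin in the middle of the tray's underside. A flat strap joins fork and tray on the -x side (46 mm off the middle); the +x side is open from the load (top at most 68 mm up) to the rollers, so the rail has to come in from the +x side: hung, its x and y axes point as those of rail_load
- pot_carrier_tray (a point): middle of the pot carrier's tray floor, 4 mm above its underside, on which the pot stands
- cup_carrier_grip (a point): cup carrier, a roller carrier standing upright on a tray (84 x 104 mm) that holds a small white plaster cup. This point: in its grip tab, 226 mm above the tray's underside, over the tray's middle. z up, y along the rail when hung, x across it. The tab is 14 mm thick in x, 40 mm wide in y, 201 to 246 mm up: pinch it along x. Below it, 167 to 201 mm up, a fork 33 mm wide, 110 mm long. 0.35 to 0.6 kg in all
- cup_carrier_run (a point): cup carrier: point 158 mm above the tray's underside, midway between its two grooved rollers (one behind the other in y), where the rail's top lies once it hangs on the rail. The grooves find the bar from up to 5 mm aside; the rims reach 7 mm lower than this point. Same axes as the grip
- cup_carrier: cup carrier as a whole, origin in the middle of the tray's underside. A flat strap joins fork and tray on the -x side (46 mm off the middle); the +x side is open from the load (top at most 68 mm up) to the rollers, so the rail has to come in from the +x side: hung, its x and y axes point as those of rail_load
- cup_carrier_tray (a point): middle of the cup carrier's tray floor, 4 mm above its underside, on which the cup stands
- pot_base (a point): middle of the underside of the clay pot, 64 mm across and 62 mm tall, loose in the pot carrier's tray
- cup_base (a point): middle of the underside of the white plaster cup, 72 x 96 x 61 mm, ragged rim, loose in the cup carrier's tray
- stop: the loose stop as a whole, origin in the middle of its underside
- jar: bystander, brown screw-top jar, 62 mm across and 86 mm tall; origin in the middle of its underside
- mug: bystander, white enamel mug, 70 mm across and 76 mm tall; origin in the middle of its underside
- bowl: bystander, dark blue rubber mixing bowl, 122 mm across and 59 mm tall; origin in the middle of its underside
- wedge: bystander, wooden wedge, 94 x 58 x 24 mm; origin in the middle of its underside
- tape: bystander, roll of masking tape lying flat, 106 mm across and 25 mm tall; origin in the middle of its underside

How it is judged:
By the outcome, as a careful person would: the job done as asked, in the order asked, and still so for the second after the job is handed in, with the robot touching nothing.
It also fails if it takes over 72 s, if anything falls off the work surface, if the arm or the gripper's body presses on something with over 40 N, if the wrist force passes 120 N, or if a joint passes its speed limit or range.

## Working session

There is one attempt and no reset: what is moved stays moved. The work goes in short steps, each a Python script; the robot and the scene stay as the last script left them, time stands still between calls to the robot, and variables do not carry over. Pictures are saved under pics/ and viewed, at most 10 in all, crops included, and the job is handed in when it is done.

```bash
mkdir -p pics; ls; cat > h.py <<'E'
import numpy as np, cv2
from cell import bot
def cam(n,T=None):
    p=bot.camera_params(n); K=np.array(p["K"])
    if n=="wrist":
        Tt=np.eye(4) if T is None else T
        M=Tt@np.array(p["T_tool_cam"]); return K,M[:3,:3],M[:3,3]
    R=np.array(p["R"]);t=np.array(p["t"]); return K,R.T,-R.T@t
def pose():
    T=np.eye(4);T[:3,:3]=bot.read_tcp_rot();T[:3,3]=bot.read_eef_pos();return T
def ray(c,at):
    K,R,o=c; d=R@np.linalg.solve(K,[at[1],at[0],1.]); return o,d
def onz(c,at,z):
    o,d=ray(c,at); return o+d*(z-o[2])/d[2]
def deproj(c,at,dep):
    o,d=ray(c,at); return o+d*dep
def proj(c,X):
    K,R,o=c; q=K@(R.T@(np.asarray(X)-o)); return q[1]/q[2],q[0]/q[2]
def save(n,im): cv2.imwrite("pics/"+n+".png",im[...,::-1])
def cloud(c,dep):
    K,R,o=c; v,u=np.mgrid[:dep.shape[0],:dep.shape[1]]
    P=np.stack([u,v,np.ones_like(u)],-1)@np.linalg.inv(K).T*dep[...,None]
    return P@R.T+o
E
cat > a.py <<'E'
from h import *
np.set_printoptions(precision=4,suppress=True)
for n in("scene","top"):
    im,d=bot.grab_frame(n); save(n,im); c=cam(n); np.savez(n,im=im,d=d)
    print(n,c[2])
    for t in "rail_load rail rail_stub stop_grip stop_seat pot_carrier_grip pot_carrier_run pot_carrier pot_carrier_tray cup_carrier_grip cup_carrier_run cup_carrier cup_carrier_tray jar mug bowl wedge tape".split():
        for r in bot.place_of(n,t)[:2]:
            at=r["at"]; dd=d[min(399,max(0,int(round(at[0])))),min(639,max(0,int(round(at[1]))))]
            print(t,np.round(at,1),round(r["score"],2),deproj(c,at,dd))
print(bot.read_t())
E
python3 a.py
```

```text
pics
scene [-0.5169 -0.6987  1.1717]
rail_load [185.6 348.7] 0.93 [ 0.7739 -0.0292  0.0673]
rail_stub [163.4 280.3] 0.56 [0.631  0.1741 0.1722]
stop_grip [235.4 304.1] 0.8 [ 0.4479 -0.0485  0.0817]
stop_grip [221.7 227.7] 0.16 [0.3998 0.2364 0.0382]
stop_seat [250.3 302.8] 0.71 [ 0.4365 -0.0505  0.0249]
stop_seat [161.6 282. ] 0.62 [0.6342 0.1687 0.1802]
pot_carrier_grip [272.3 415.3] 0.6 [ 0.5365 -0.4031  0.0374]
pot_carrier_run [188.8 220.1] 0.63 [0.3798 0.2299 0.1973]
pot_carrier [224.1 225. ] 0.97 [0.3847 0.2354 0.0389]
pot_carrier_tray [222.1 225.9] 0.69 [0.3953 0.2406 0.0376]
cup_carrier_grip [230.1 379.2] 0.97 [ 0.4435 -0.3054  0.2369]
cup_carrier_run [248.6 374.7] 0.7 [ 0.4281 -0.3048  0.1769]
cup_carrier_run [246.8 300.4] 0.3 [ 0.4329 -0.0437  0.0403]
cup_carrier [279.2 369.8] 0.81 [ 0.4531 -0.2899  0.0151]
cup_carrier_tray [280.9 369.9] 0.78 [ 0.4467 -0.2936  0.0155]
cup_carrier_tray [221.9 226.5] 0.67 [0.3968 0.2391 0.0382]
jar [195.8 346.2] 0.55 [ 0.7594 -0.029   0.0287]
mug [270.7 413.5] 0.71 [ 0.5296 -0.3986  0.0482]
bowl [187.  235.2] 0.76 [0.5511 0.3276 0.0535]
bowl [
[... 724 characters left out ...]
2057]
pot_carrier [203.4 198.4] 0.49 [0.6028 0.3634 0.0237]
pot_carrier_tray [258.6 225.7] 0.81 [0.43   0.261  0.0522]
cup_carrier_grip [249.6 415.1] 0.57 [ 0.4614 -0.2851  0.2209]
cup_carrier [254.7 405.2] 0.6 [ 0.4576 -0.2931  0.0281]
cup_carrier_tray [259.  228.3] 0.43 [0.4289 0.2527 0.0534]
cup_carrier_tray [164.  338.8] 0.43 [ 0.7485 -0.0808  0.0044]
jar [154.9 317.7] 0.71 [ 0.7569 -0.0116  0.0806]
mug [222.6 434.7] 0.68 [ 0.5613 -0.3872  0.0259]
mug [251.5 324.8] 0.46 [ 0.4576 -0.0411  0.0867]
bowl [256.2 322.2] 0.65 [ 0.4454 -0.034   0.0434]
bowl [207.6 200.7] 0.6 [0.5905 0.3568 0.0175]
wedge [229. 265.] 0.52 [0.5281 0.1497 0.0122]
tape [165.2 340.5] 0.87 [ 0.7462 -0.0867 -0.002 ]
1.9
```

View pics/scene.png

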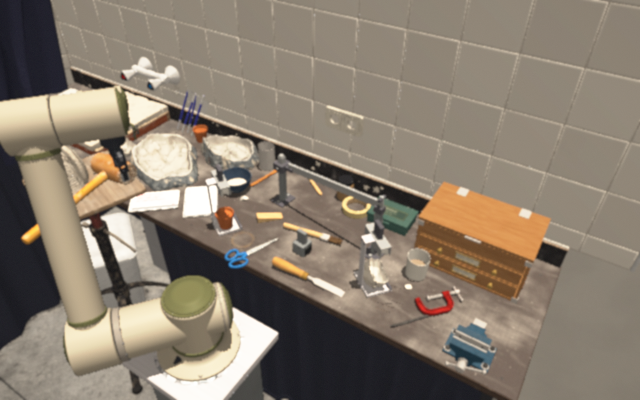

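View pics/top.png

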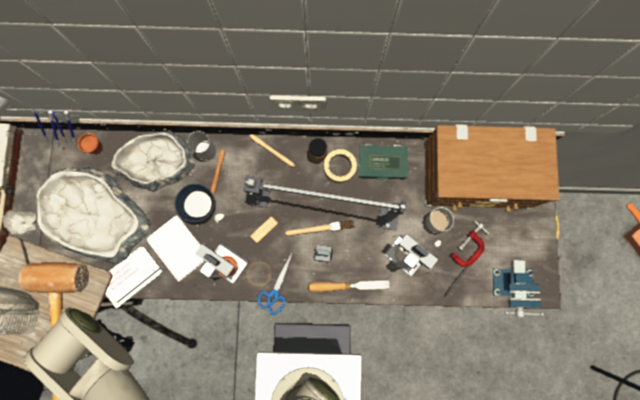

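```bash
cat > b.py <<'E'
from h import *
np.set_printoptions(precision=4,suppress=True)
for n in("top","scene"):
    z=np.load(n+".npz"); c=cam(n); P=cloud(c,z["d"]); x,y,zz=P[...,0],P[...,1],P[...,2]; ok=z["d"]>0
    def rep(nm,m):
        m=m&ok; Q=P[m]
        if len(Q)<4: print(n,nm,len(Q));return
        r=cv2.minAreaRect(Q[:,:2].astype(np.float32)*1000)
        print(n,nm,len(Q),"mean",Q.mean(0),"zmax",Q[:,2].max(),"rect",np.round(r[0]),np.round(r[1]),round(r[2],1))
    rep("potgrip",(zz>.208)&(x<.5)&(y>.12)&(y<.4)); rep("potfork",(zz>.17)&(zz<.208)&(x<.5)&(y>.12)&(y<.35))
    rep("cupgrip",(zz>.208)&(x<.54)&(y<-.17)); rep("cupfork",(zz>.17)&(zz<.208)&(x<.54)&(y<-.17))
    rep("tray pot",(zz<.03)&(zz>.006)&(x<.5)&(y>.17)&(y<.33))
    rep("tray cup",(zz<.03)&(zz>.006)&(x<.54)&(y<-.2)&(y>-.36))
    rep("stoptab",(zz>.06)&(zz<.1)&(x<.52)&(abs(y+.04)<.08)); rep("stopblk",(zz>.03)&(zz<.055)&(x<.52)&(abs(y+.04)<.08))
    m=(zz>.15)&(x>.54)&(x<.75)&(abs(y)<.4)&ok
    rep("rail",m)
    Q=P[m]
    if n=="top":
        b=np.round(Q[:,1]/.02).astype(int)
        for k in np.unique(b):
            q=Q[b==k]; print(k*20,len(q),np.median(q,0)*1000,q[:,0].min()*1000,q[:,0].max()*1000)
E
python3 b.py
```

```text
top potgrip 2126 mean [0.1905 0.3587 0.5257] zmax 0.583062571607717 rect [285. 328.] [119. 314.] 78.3
top potfork 548 mean [0.4151 0.2658 0.1989] zmax 0.2077619346302333 rect [409. 272.] [111.  68.] 58.3
top cupgrip 116 mean [ 0.458  -0.2956  0.2393] zmax 0.2504219873156308 rect [ 445. -305.] [76. 29.] 54.5
top cupfork 558 mean [ 0.451  -0.2903  0.1984] zmax 0.20778394023869984 rect [ 447. -288.] [110.  64.] 52.8
top tray pot 330 mean [0.423  0.2425 0.0105] zmax 0.026972053573540267 rect [403. 249.] [189. 159.] 0.3
top tray cup 373 mean [ 0.4234 -0.2706  0.0114] zmax 0.029816632867768034 rect [ 422. -281.] [158. 234.] 89.3
top stoptab 76 mean [ 0.3619 -0.0197  0.0844] zmax 0.09953441971447896 rect [257. -12.] [ 46. 415.] 82.0
top stopblk 328 mean [ 0.3975 -0.0313  0.0385] zmax 0.054730736362098575 rect [263. -32.] [105. 431.] 80.5
top rail 1816 mean [ 0.6414 -0.1641  0.19  ] zmax 0.2480357370658881 rect [ 626. -109.] [169. 610.] 8.4
-400 164 [ 679.6097 -394.8625  187.708 ] 616.5485843592297 748.6380636934194
-380 326 [ 681.8033 -379.902   187.7853] 615.4921996878542 749.9310853558235
[... 2101 characters left out ...]
0.24905045781674584 rect [ 457. -297.] [44. 16.] 51.5
scene cupfork 495 mean [ 0.4421 -0.2961  0.1939] zmax 0.20732525631223842 rect [ 446. -287.] [113.  66.] 53.0
scene tray pot 233 mean [0.4103 0.2413 0.0132] zmax 0.0297044984503696 rect [413. 248.] [171. 158.] 0.7
scene tray cup 394 mean [ 0.4331 -0.2935  0.0162] zmax 0.0298688602507855 rect [ 412. -281.] [150. 204.] 84.2
scene stoptab 504 mean [ 0.048  -0.0437  0.0793] zmax 0.09999478691400299 rect [159. -43.] [109. 607.] 84.7
scene stopblk 538 mean [ 0.1668 -0.0388  0.0405] zmax 0.05498257548713381 rect [196. -34.] [ 97. 569.] 86.7
scene rail 1657 mean [ 0.6214 -0.1509  0.1886] zmax 0.24747230883834437 rect [ 620. -108.] [169. 614.] 9.9
```

```bash
cat >> h.py <<'E'
np.set_printoptions(precision=4,suppress=True)
def down(deg):  # tool down, closing line (tool y) at heading deg
    a=np.radians(deg); y=np.array([np.cos(a),np.sin(a),0]); z=np.array([0,0,-1.]); return np.column_stack([np.cross(y,z),y,z])
E
cat > c.py <<'E'
from h import *
print(bot.read_tcp_rot()); print(bot.camera_params("wrist"))
for nm,p in dict(pot=(.41,.25,.44),stub=(.60,.17,.42),stop=(.45,-.04,.28),cup=(.45,-.29,.44),load=(.592,-.13,.35)).items():
    for a in (-98,-53,-8,37,82,127,172):
        print(nm,a,bot.inverse_kinematics(p,down(a)))
E
python3 c.py
```

```text
[[-0.9078  0.4194  0.    ]
 [ 0.4194  0.9078  0.    ]
 [ 0.      0.     -1.    ]]
{'K': array([[347.1474,   0.    , 319.2606],
       [  0.    , 347.1474, 202.7521],
       [  0.    ,   0.    ,   1.    ]]), 'T_tool_cam': array([[-0.0016, -0.9613, -0.2756,  0.0699],
       [ 1.    , -0.0013, -0.0014,  0.0001],
       [ 0.001 , -0.2756,  0.9613, -0.1775],
       [ 0.    ,  0.    ,  0.    ,  1.    ]])}
pot -98 [ 17.2098  11.5933  50.0848  -0.     118.3219 115.2098]
pot -53 [ 17.2098  11.5933  50.0848  -0.     118.3219  70.2098]
pot -8 [ 17.2098  11.5933  50.0848  -0.     118.3219  25.2098]
pot 37 [ 17.2098  11.5933  50.0848  -0.     118.3219 -19.7902]
pot 82 [ 17.2098  11.5933  50.0848  -0.     118.3219 -64.7902]
pot 127 [  17.2098   11.5933   50.0848   -0.      118.3219 -109.7902]
pot 172 [  17.2098   11.5933   50.0848   -0.      118.3219 -154.7902]
stub -98 [  4.9588  29.61    25.7034  -0.     124.6865 102.9588]
stub -53 [  4.9588  29.61    25.7034  -0.     124.6865  57.9588]
stub -8 [  4.9588  29.61    25.7034  -0.     124.6865  12.9588]
stub 37 [  4.9588  29.61    25.7034  -0.     1
[... 743 characters left out ...]
 -0.     120.9196 -37.4782]
cup 37 [-45.4782  18.2751  40.8053  -0.     120.9196 -82.4782]
cup 82 [ -45.4782   18.2751   40.8053   -0.      120.9196 -127.4782]
cup 127 None
cup 172 [-45.4782  18.2751  40.8053  -0.     120.9196 142.5218]
load -98 [-23.5634  25.3505  44.1269  -0.     110.5227  74.4366]
load -53 [-23.5634  25.3505  44.1269  -0.     110.5227  29.4366]
load -8 [-23.5634  25.3505  44.1269  -0.     110.5227 -15.5634]
load 37 [-23.5634  25.3505  44.1269  -0.     110.5227 -60.5634]
load 82 [ -23.5634   25.3505   44.1269   -0.      110.5227 -105.5634]
load 127 [ -23.5634   25.3505   44.1269   -0.      110.5227 -150.5634]
load 172 [-23.5634  25.3505  44.1269  -0.     110.5227 164.4366]
```

```bash
cat > d.py <<'E'
from h import *
ims=[]
for nm,p,things in (("stub",(.60,.14,.38),["rail_stub","stop_seat"]),("stop",(.45,-.05,.25),["stop_grip","stop_seat","stop"])):
    bot.move_ptp(p,down(-8.7)); bot.hold(.2); T=pose(); c=cam("wrist",T)
    im,d=bot.grab_frame("wrist"); np.savez(nm,im=im,d=d,T=T); ims.append(im)
    for t in things:
        for r in bot.place_of("wrist",t)[:2]:
            at=r["at"]; dd=d[int(at[0]),int(at[1])]; print(nm,t,np.round(at,1),round(r["score"],2),deproj(c,at,dd),[onz(c,at,z) for z in (.066,0,.143)])
print(bot.read_t(),bot.read_ft_force())
I=np.hstack([ims[0][:,80:480],ims[1][:,120:520]]); save("two",I)
E
python3 d.py
```

```text
stub rail_stub [130.1 352.7] 0.79 [0.6394 0.179  0.2038] [array([0.6508, 0.1671, 0.066 ]), array([0.6563, 0.1613, 0.    ]), array([0.6445, 0.1737, 0.143 ])]
stub stop_seat [260.  250.5] 0.89 [ 0.4637 -0.0142  0.0439] [array([ 0.47  , -0.0045,  0.066 ]), array([ 0.4512, -0.0333,  0.    ]), array([0.4919, 0.029 , 0.143 ])]
stop stop_grip [156.7 325.4] 0.95 [ 0.4596 -0.0314  0.0888] [array([ 0.4595, -0.0348,  0.066 ]), array([ 0.4593, -0.0447,  0.    ]), array([ 0.4598, -0.0233,  0.143 ])]
stop stop_grip [ 85.4 595.2] 0.33 [ 0.7548 -0.0074  0.0381] [array([ 0.7337, -0.0055,  0.066 ]), array([ 0.7835, -0.01  ,  0.    ]), array([ 0.6756, -0.0002,  0.143 ])]
stop stop_seat [280.6 544.4] 0.71 [ 0.5968 -0.1206  0.2125] [array([ 0.6894, -0.2159,  0.066 ]), array([ 0.7311, -0.2588,  0.    ]), array([ 0.6407, -0.1658,  0.143 ])]
stop stop_seat [ 86.5 598.6] 0.22 [ 0.7546 -0.0087  0.0431] [array([ 0.7371, -0.0071,  0.066 ]), array([ 0.7875, -0.0119,  0.    ]), array([ 0.6783, -0.0014,  0.143 ])]
stop stop [150.4 321.8] 0.57 [ 0.457  -0.0249  0.0879] [array([ 0.4568, -0.0278,  0.066 ]), array([ 0.456 , -0.0364,  0.    ]), array([ 0.4576, -0.0177,  0.143 ])]
5.6917 [ 0.0519  0.5433 -0.1117]
```

View pics/two.png

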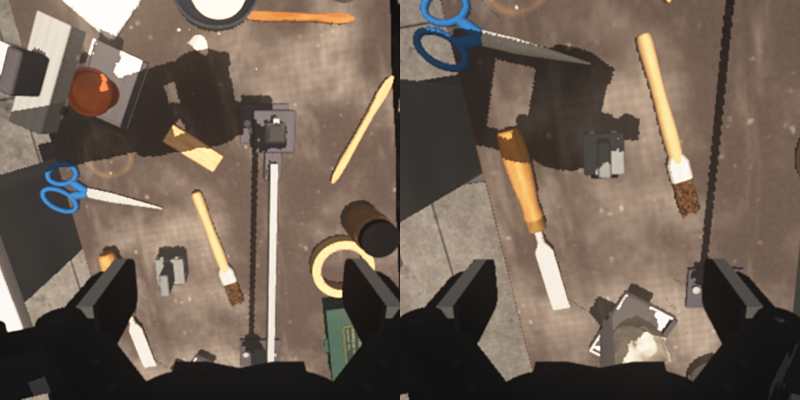

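```bash
cat > e.py <<'E'
from h import *
o=[]
for nm,ctr,zs in (("stop",(.457,-.035),((.078,.1),(.036,.05))),("stub",(.637,.172),((.19,.215),(.155,.186),))):
    z=np.load(nm+".npz"); c=cam("wrist",z["T"]); P=cloud(c,z["d"]); m0=(np.abs(P[...,:2]-ctr).max(-1)<.05)&(z["d"]>0)
    zz=P[...,2]; h,b=np.histogram(zz[m0],bins=np.arange(0,.26,.005)); print(nm,[(round(b[i],3),h[i]) for i in range(len(h)) if h[i]>3])
    for lo,hi in zs:
        m=m0&(zz>lo)&(zz<hi); Q=P[m]; r=cv2.minAreaRect(Q[:,:2].astype(np.float32)*1000); print(lo,len(Q),Q.mean(0),r)
    v,u=map(int,proj(c,[*ctr,.05 if nm=="stop" else .18])); o.append(cv2.resize(z["im"][v-33:v+33,u-33:u+33],(396,396),interpolation=cv2.INTER_CUBIC))
    print(nm,u-33,v-33)
    if nm=="stub":
        m=(zz>.17)&(zz<.25)&(P[...,0]>.56)&(P[...,0]<.645)&(P[...,1]<.12)&(P[...,1]>-.2)&(z["d"]>0); Q=P[m]
        f=np.polyfit(Q[:,1],Q[:,0],1); g=np.polyfit(Q[:,1],Q[:,2],1); print("rail fit",f,g,np.degrees(np.arctan(f[0])))
save("crop",np.hstack(o))
E
python3 e.py
```

```text
stop [(np.float64(0.0), np.int64(3376)), (np.float64(0.005), np.int64(6)), (np.float64(0.01), np.int64(11)), (np.float64(0.015), np.int64(11)), (np.float64(0.02), np.int64(6)), (np.float64(0.025), np.int64(11)), (np.float64(0.03), np.int64(59)), (np.float64(0.035), np.int64(39)), (np.float64(0.04), np.int64(1193)), (np.float64(0.045), np.int64(10)), (np.float64(0.055), np.int64(8)), (np.float64(0.06), np.int64(4)), (np.float64(0.065), np.int64(9)), (np.float64(0.07), np.int64(4)), (np.float64(0.075), np.int64(10)), (np.float64(0.08), np.int64(8)), (np.float64(0.085), np.int64(489)), (np.float64(0.09), np.int64(8))]
0.078 510 [ 0.4578 -0.0341  0.0879] ((457.7048034667969, -35.0687255859375), (36.22629928588867, 13.889887809753418), 81.85338592529297)
0.036 1241 [ 0.458  -0.0323  0.0423] ((457.9869689941406, -33.54949951171875), (47.9286994934082, 45.99001693725586), 83.52363586425781)
stop 289 122
stub [(np.float64(0.0), np.int64(1124)), (np.float64(0.005), np.int64(592)), (np.float64(0.01), np.int64(23)), (np.float64(0.145), np.int64(48)), (np.float64(0.155), np.int64(7)), (np.float64(0.16), np.int64(20)), (np.float64(0.165), np.int64(217)), (np.float64(0.17), np.int64(1464)), (np.float64(0.175), np.int64(44)), (np.float64(0.18), np.int64(98)), (np.float64(0.185), np.int64(56)), (np.float64(0.19), np.int64(67)), (np.float64(0.195), np.int64(99)), (np.float64(0.2), np.int64(261))]
0.19 427 [0.6427 0.1769 0.1999] ((643.7789306640625, 178.00115966796875), (25.33614730834961, 20.266942977905273), 80.29462432861328)
0.155 1886 [0.6405 0.1656 0.173 ] ((638.9326171875, 159.59426879882812), (76.27976989746094, 49.99885177612305), 81.27375030517578)
stub 316 102
rail fit [0.1562 0.6154] [-0.0944  0.1958] 8.877663232768306
```

View pics/crop.png

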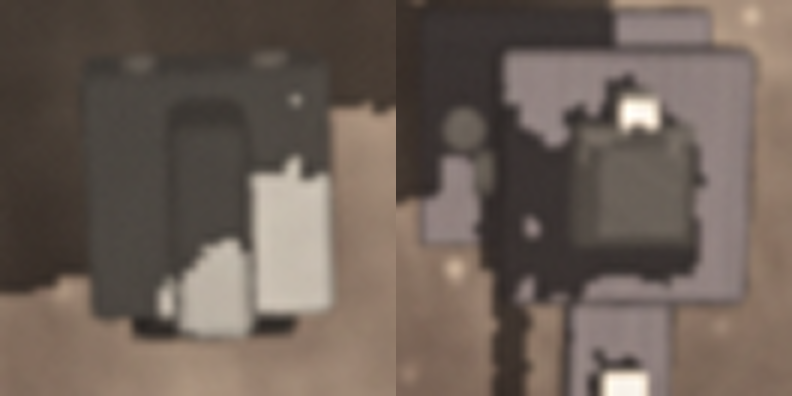

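```bash
cat > f.py <<'E'
from h import *
z=np.load("stub.npz"); c=cam("wrist",z["T"]); P=cloud(c,z["d"])
m=(np.abs(P[...,:2]-(.643,.176)).max(-1)<.03)&(P[...,2]>.2)&(z["d"]>0); print("flat",P[m].mean(0),cv2.minAreaRect(P[m][:,:2].astype(np.float32)*1000))
m=(np.abs(P[...,:2]-(.643,.176)).max(-1)<.03)&(P[...,2]>.168)&(P[...,2]<.177)&(z["d"]>0); print("shoulder",np.median(P[m][:,2]),cv2.minAreaRect(P[m][:,:2].astype(np.float32)*1000))
bot.set_gripper(.05,40)
R=down(-8.1)
s=np.array([.4578,-.0345])
bot.move_ptp([*s,.13],R); bot.movel([*s,.047],rate=.12)
bot.set_gripper(0,60); print("w",bot.read_width(),bot.read_finger_force())
bot.movel([*s,.25],R,rate=.2); bot.hold(.2)
T=pose();im,d=bot.grab_frame("wrist");np.savez("held",im=im,d=d,T=T)
c=cam("wrist",np.eye(4)); P=cloud(c,d)  # tool frame
m=(abs(P[...,0])<.06)&(abs(P[...,1])<.035)&(P[...,2]>.0)&(P[...,2]<.011)&(d>0)
print("block top in tool",m.sum(),P[m].mean(0),P[m].min(0),P[m].max(0),cv2.minAreaRect(P[m][:,:2].astype(np.float32)*1000))
save("held",im[60:400,120:520]); print(bot.read_t(),bot.read_ft_force())
E
python3 f.py
```

```text
flat [0.6306 0.1528 0.4844] ((634.2036743164062, 165.34568786621094), (38.001853942871094, 40.78182601928711), 87.08544158935547)
shoulder 0.17279159061717733 ((642.7516479492188, 171.2423553466797), (52.17566680908203, 46.022098541259766), 81.4323501586914)
w 0.011422060737953396 58.94264459609985
block top in tool 3560 [ 0.0095 -0.0003  0.0055] [-0.0145 -0.0236  0.    ] [0.0255 0.0229 0.011 ] ((5.487010955810547, -0.3948516845703125), (46.48588180541992, 40.051605224609375), 89.96904754638672)
9.3667 [ 0.1299 -1.1952 -0.9285]
```

View pics/held.png

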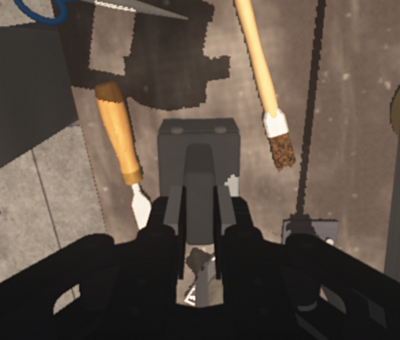

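```bash
cat > g.py <<'E'
from h import *
R=down(-8.88); t=np.array([.6432,.1727])
p=bot.read_eef_pos(); bot.movel([p[0],p[1],.32],rate=.25)
bot.move_ptp([*t,.32],R); bot.movel([*t,.256],rate=.15); bot.hold(.2); f0=bot.read_ft_force()
for zz in np.arange(.246,.2165,-.006):
    r=bot.movel([*t,max(zz,.2185)],rate=.05,contact_N=12); print(round(zz,4),r,bot.read_eef_pos(),bot.read_ft_force()-f0,bot.read_torque())
    if r: break
T=pose();im,d=bot.grab_frame("wrist");np.savez("ins",im=im,d=d,T=T);save("ins",im[60:400,120:520]); print(bot.read_t())
E
python3 g.py
```

```text
0.246 False [0.643  0.1727 0.2454] [ 0.567  -0.0865 -0.2974] [ 0.0198 -0.0638 -0.0496]
0.24 False [0.6431 0.173  0.2395] [ 1.5903  1.3557 -1.173 ] [ 0.287  -0.1037 -0.0104]
0.234 False [0.643  0.1729 0.2334] [ 0.2718  2.2473 -2.476 ] [ 0.3941 -0.0556 -0.0574]
0.228 False [0.643  0.1728 0.2274] [ 0.4588  2.3258 -1.8737] [ 0.5543 -0.069  -0.0052]
0.222 False [0.643  0.1728 0.2214] [ 1.1931  1.8623 -1.8542] [ 0.6295 -0.1328 -0.0267]
13.1167
```

```bash
cat > g2.py <<'E'
from h import *
t=np.array([.6432,.1727])
r=bot.movel([*t,.214],rate=.03,contact_N=15); print(r,bot.read_eef_pos(),bot.read_ft_force())
bot.set_gripper(.05); bot.movel([*t,.32],rate=.2)
# look at stop, then pot carrier from above
bot.move_ptp([.60,.14,.38],down(-8.88)); bot.hold(.1); T=pose();im,d=bot.grab_frame("wrist"); a=im
P=cloud(cam("wrist",T),d); m=(np.abs(P[...,:2]-(.643,.174)).max(-1)<.05)&(d>0); h,b=np.histogram(P[...,2][m],bins=np.arange(.16,.28,.004)); print([(round(b[i],3),h[i]) for i in range(len(h)) if h[i]>10])
bot.move_ptp([.41,.22,.44],down(-8.88)); bot.hold(.1); T=pose();im,d=bot.grab_frame("wrist"); np.savez("pot",im=im,d=d,T=T)
c=cam("wrist",T)
for t in ["pot_carrier_grip","pot_carrier_run","pot_carrier","pot_carrier_tray"]:
    for r in bot.place_of("wrist",t)[:1]: print(t,r["at"],r["score"],onz(c,r["at"],dict(grip=.226,run=.158).get(t[12:],.002)))
P=cloud(c,d)
for nm,lo,hi in (("tab",.235,.26),("fork",.185,.208),("tray",.006,.016)):
    m=(np.abs(P[...,:2]-(.42,.25)).max(-1)<.09)&(P[...,2]>lo)&(P[...,2]<hi)&(d>0); Q=P[m]; print(nm,len(Q),Q.mean(0),cv2.minAreaRect(Q[:,:2].astype(np.float32)*1000))
save("pot",np.hstack([a[:,160:500],im[:,100:540]])); print(bot.read_t())
E
python3 g2.py
```

```text
True [0.6433 0.1735 0.2204] [-0.5101  2.2529  4.1193]
[(np.float64(0.16), np.int64(42)), (np.float64(0.164), np.int64(30)), (np.float64(0.168), np.int64(144)), (np.float64(0.172), np.int64(25)), (np.float64(0.18), np.int64(57)), (np.float64(0.184), np.int64(84)), (np.float64(0.188), np.int64(41)), (np.float64(0.196), np.int64(13)), (np.float64(0.204), np.int64(106)), (np.float64(0.208), np.int64(13)), (np.float64(0.212), np.int64(1342)), (np.float64(0.216), np.int64(121)), (np.float64(0.22), np.int64(27)), (np.float64(0.228), np.int64(21)), (np.float64(0.232), np.int64(14)), (np.float64(0.236), np.int64(12)), (np.float64(0.24), np.int64(26)), (np.float64(0.244), np.int64(17)), (np.float64(0.248), np.int64(24)), (np.float64(0.252), np.int64(14)), (np.float64(0.256), np.int64(180)), (np.float64(0.26), np.int64(524))]
pot_carrier_grip [126.0, 323.2] 0.91 [0.4223 0.2639 0.226 ]
pot_carrier_run [121.4, 322.0] 0.93 [0.4216 0.2655 0.158 ]
pot_carrier [119.0, 322.9] 0.86 [0.4234 0.2614 0.002 ]
pot_carrier_tray [114.8, 321.7] 0.58 [0.4225 0.2686 0.002 ]
tab 513 [0.4226 0.2654 0.2459] ((422.52099609375, 265.0234069824219), (39.72902297973633, 14.06446647644043), 57.5355110168457)
fork 2867 [0.4172 0.2711 0.2008] ((409.4081115722656, 273.3600158691406), (110.00284576416016, 64.43754577636719), 57.51365661621094)
tray 589 [0.4413 0.2681 0.011 ] ((458.6328125, 260.4324951171875), (134.53773498535156, 151.90139770507812), 57.57599639892578)
16.225
```

View pics/pot.png

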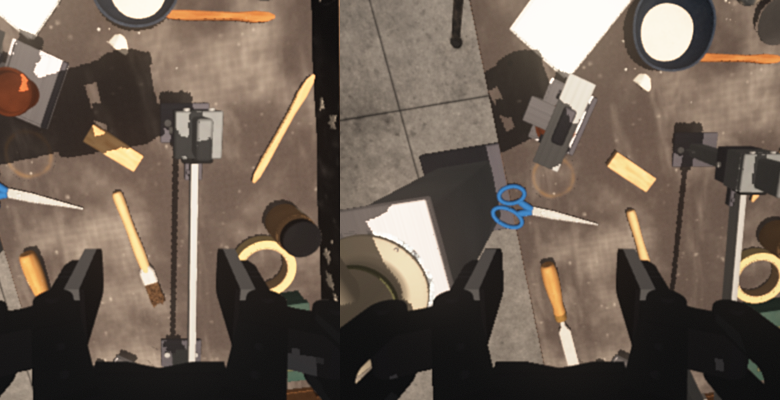

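```bash
cat >> h.py <<'E'
HD=-8.88; a=np.radians(HD); th=.105
RX=np.array([np.cos(a),np.sin(a),0]); h_=np.array([-np.sin(a),np.cos(a),0])
RY=h_*np.cos(th)-np.array([0,0,np.sin(th)]); RZ=np.cross(RX,RY)
LOAD=np.array([.5971,-.1204,.211]); RT=np.column_stack([RY,RX,-RZ])
def hang_tcp(yr,up=0,back=0): return LOAD+yr*RY+.049*RZ+np.array([0,0,up])-back*RX
def pick(xy,hd,lift=.10):
    bot.move_ptp([*xy,.30],down(hd)); bot.movel([*xy,.207],rate=.12)
    bot.set_gripper(0,80); print("w",bot.read_width(),bot.read_finger_force(),bot.read_ft_force())
    bot.movel([*xy,.207+lift],rate=.15)
def hang(yr):
    bot.movel(hang_tcp(yr,.022,.15),down(HD),rate=.2)
    bot.movel(hang_tcp(yr,.022,.07),RT,rate=.12); bot.hold(.2); print("w",bot.read_width(),"F",bot.read_ft_force(),bot.read_t())
E
cat > i.py <<'E'
from h import *
pick(np.array([.4225,.265]),-32.5); hang(.05)
T=pose();im,d=bot.grab_frame("wrist");np.savez("hp",im=im,d=d,T=T); s,_=bot.grab_frame("scene")
P=cloud(cam("wrist",np.eye(4)),d)
for nm,lo,hi in (("fork",.0,.012),):
    m=(abs(P[...,0])<.08)&(abs(P[...,1])<.06)&(P[...,2]>lo)&(P[...,2]<hi)&(d>0); Q=P[m]; print(nm,len(Q),Q.min(0),Q.max(0),cv2.minAreaRect(Q[:,:2].astype(np.float32)*1000))
save("hp",np.hstack([cv2.resize(s[130:330,200:440],(420,350)),im[50:400,130:500]])); print(bot.read_t())
E
python3 i.py
```

```text
w 0.010177009121435961 78.37692484346917 [-1.0478  0.4315  5.984 ]
w 0.010326014953395727 F [-0.0734 -0.4696 -4.0545] 21.7917
fork 8267 [-0.0541 -0.0461  0.0001] [0.0555 0.0165 0.0119] ((0.6924781799316406, -14.849189758300781), (109.60111236572266, 62.617530822753906), 0.07018376141786575)
21.8917
```

View pics/hp.png

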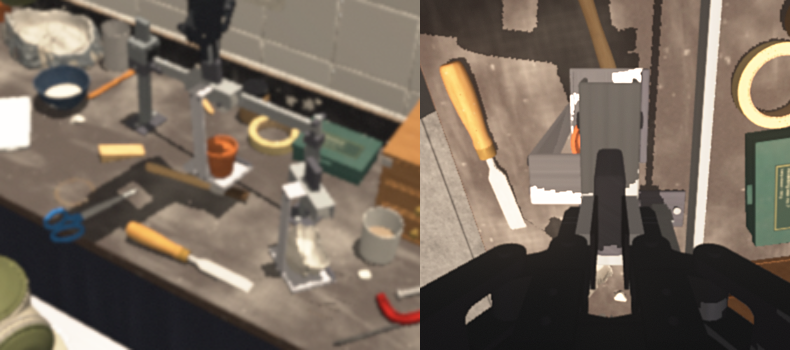

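```bash
cat >> h.py <<'E'
def railchk(d):
    P=cloud(cam("wrist",np.eye(4)),d)   # tool frame; expect bar middle at y=back, z=.049+up
    m=(abs(P[...,0])<.06)&(abs(P[...,1]-.07)<.015)&(P[...,2]>.058)&(P[...,2]<.082)&(d>0); Q=P[m]
    b=np.array([[Q[abs(Q[:,0]-k)<.01][:,1].min(),Q[abs(Q[:,0]-k)<.01][:,1].max(),np.median(Q[abs(Q[:,0]-k)<.01][:,2])] for k in(-.02,0,.02,.04) if (abs(Q[:,0]-k)<.01).sum()>5])
    print("rail in tool",len(Q),b*1000); return b
def drop(yr,dx=0,dz=0):
    s=dx*RX+np.array([0,0,dz])
    bot.movel(hang_tcp(yr,.022)+s,RT,rate=.1); bot.movel(hang_tcp(yr,.007)+s,RT,rate=.06); bot.hold(.2); f=bot.read_ft_force()
    r=bot.movel(hang_tcp(yr,-.005)+s,RT,rate=.025,contact_N=3.5); p=bot.read_eef_pos()
    print("drop",r,(p-hang_tcp(yr)-s)@np.column_stack([RX,RY,RZ])*1000,f,bot.read_ft_force())
E
python3 - <<'E'
from h import *
z=np.load("hp.npz"); print((z["T"][:3,3]-hang_tcp(.05,.022,.07))*1000); railchk(z["d"])
E
```

```text
[-0.4177 -0.0477  0.3508]
rail in tool 2218 [[66.6199 75.0375 70.984 ]
 [66.5314 75.3045 71.1447]
 [66.6935 74.9791 71.1259]
 [66.505  75.0544 71.2002]]
```

```bash
python3 - <<'E'
from h import *
drop(.05,.001); print(bot.read_t())
im,_=bot.grab_frame("scene"); save("d1",cv2.resize(im[130:330,200:440],(600,500)))
E
```

```text
drop True [0.2495 0.1429 0.5067] [-0.8771 -0.265  -3.9598] [0.1311 1.3153 3.7681]
23.7083
```

```bash
python3 - <<'E'
from h import *
bot.set_gripper(.06); p=bot.read_eef_pos(); bot.movel(p+.09*RZ,RT,rate=.15)
bot.move_ptp([.45,-.33,.44],down(HD)); bot.hold(.1); T=pose();im,d=bot.grab_frame("wrist"); np.savez("cup",im=im,d=d,T=T); s,_=bot.grab_frame("scene")
c=cam("wrist",T)
for t in ["cup_carrier_grip","cup_carrier_run","cup_carrier"]:
    for r in bot.place_of("wrist",t)[:1]: print(t,r["at"],r["score"],onz(c,r["at"],dict(grip=.226,run=.158).get(t[12:],.002)))
P=cloud(c,d)
for nm,lo,hi in (("tab",.235,.26),("fork",.185,.208)):
    m=(np.abs(P[...,:2]-(.455,-.295)).max(-1)<.09)&(P[...,2]>lo)&(P[...,2]<hi)&(d>0); Q=P[m]; print(nm,len(Q),Q.mean(0),cv2.minAreaRect(Q[:,:2].astype(np.float32)*1000))
save("cup",np.hstack([cv2.resize(s[130:330,200:440],(420,350)),im[0:350,130:500]])); print(bot.read_t())
E
```

```text
cup_carrier_grip [136.3, 322.0] 0.71 [ 0.4589 -0.2954  0.226 ]
cup_carrier_run [133.5, 320.9] 0.72 [ 0.4577 -0.2978  0.158 ]
tab 504 [ 0.4609 -0.2969  0.2458] ((460.7153625488281, -297.60748291015625), (40.02898025512695, 14.021496772766113), 52.016414642333984)
fork 2749 [ 0.4558 -0.2907  0.2008] ((448.4770812988281, -287.9335632324219), (109.87586975097656, 64.36164093017578), 51.802696228027344)
26.65
```

View pics/cup.png

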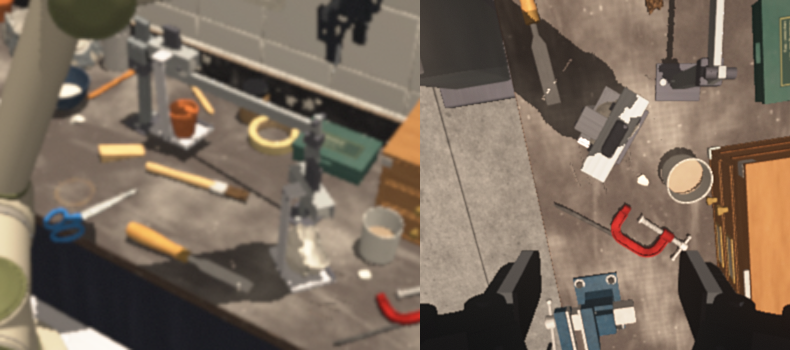

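```bash
python3 - <<'E'
from h import *
pick(np.array([.4607,-.2974]),-38.1); hang(.02)
T=pose();im,d=bot.grab_frame("wrist"); s,_=bot.grab_frame("scene")
b=railchk(d); P=cloud(cam("wrist",np.eye(4)),d)
m=(abs(P[...,0])<.08)&(abs(P[...,1])<.06)&(P[...,2]>0)&(P[...,2]<.012)&(d>0); Q=P[m]; print(len(Q),Q.min(0),Q.max(0),cv2.minAreaRect(Q[:,:2].astype(np.float32)*1000))
save("hc",np.hstack([cv2.resize(s[130:330,200:440],(420,350)),im[50:400,130:500]])); print(bot.read_t())
E
```

```text
w 0.010258445426576097 78.44169906311436 [-0.8705 -0.3373  4.9324]
w 0.010547059730245233 F [ 0.4177 -0.2907 -4.1525] 31.8417
rail in tool 2201 [[66.8197 75.2847 71.1301]
 [66.7941 75.2055 71.1199]
 [66.5623 75.1613 71.275 ]
 [66.3932 75.0318 71.1513]]
8267 [-0.0543 -0.0464  0.    ] [0.0554 0.0166 0.0119] ((0.6471633911132812, -14.952058792114258), (109.70731353759766, 62.76128005981445), 0.3544800579547882)
31.9417
```

View pics/hc.png

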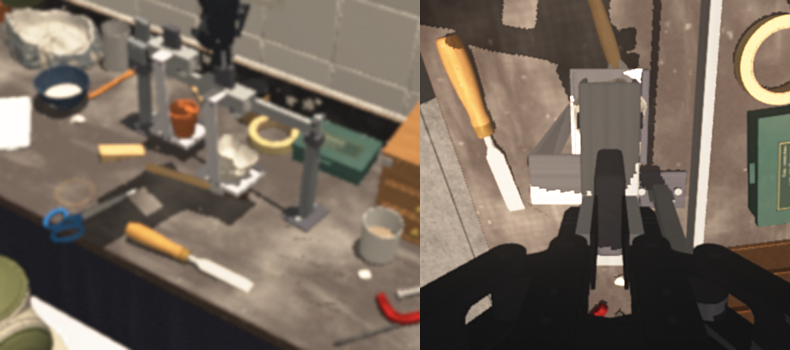

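The cup carrier is held aligned with the cup standing, and the pot carrier rests at the stop. Lowering the cup carrier onto the rail next.

```bash
python3 - <<'E'
from h import *
drop(.02,.001)
bot.set_gripper(.06); p=bot.read_eef_pos(); bot.movel(p+.09*RZ,RT,rate=.15)
bot.move_ptp([.42,-.12,.44],down(HD)); bot.hold(1.5)
s,d=bot.grab_frame("scene"); P=cloud(cam("scene"),d); 
T=pose();im,dw=bot.grab_frame("wrist"); Pw=cloud(cam("wrist",T),dw)
for nm,Q,dd in(("scene",P,d),("wrist",Pw,dw)):
    rel=Q-LOAD; yr=rel@RY; xr=rel@RX; zr=rel@RZ; m=(dd>0)&(abs(xr)<.012)&(zr>.06)&(zr<.1)&(yr>-.1)&(yr<.26); print(nm,np.histogram(yr[m]*1000,bins=np.arange(-100,270,10))[0])
save("fin",np.hstack([cv2.resize(s[130:330,200:440],(420,350)),im[0:350,270:640]])); print(bot.read_t())
E
```

```text
drop True [0.2044 0.1246 0.3928] [-0.0344 -1.162  -4.1089] [-0.3404  1.5755  3.5034]
scene [ 0  0  0  0  0  0  0  0  0  0  0  0  0  0  0  0  0  0 26 27 19 23  6  0
  0  0  0  0  0 26 21 18 21  8  0  0]
wrist [  0   0   0   0   0   0   0   0   0   0   0   0   0   0   0   0   0   0
 326 365 386 352  30   0   0   0   0   0   0   0   0   0   0   0   0   0]
37.4833
```

View pics/fin.png

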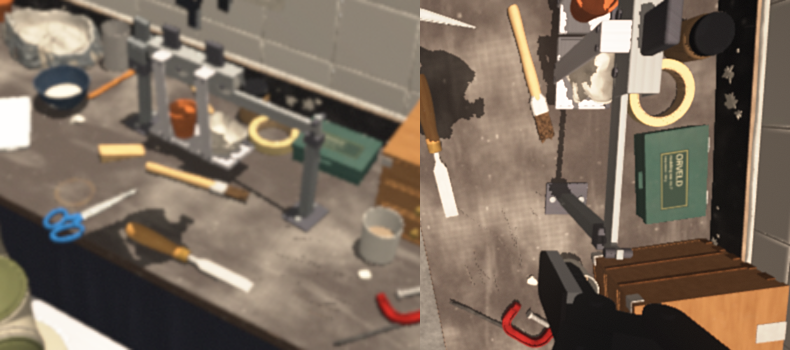

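```bash
python3 -c "
from h import *
print(bot.job_done())"
```

```text
the job is handed in; nothing more can be done
None
```

The job is handed in at about 37 s of the 72 s: the stop is fully down on the stub, the pot carrier rolled down to rest against it, and the cup carrier rests directly behind it. The pot and cup look upright in their trays, and no other item was touched.

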